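# Eject the blue sample drawer with the release pin

## Task

Take the red-handled release pin from its stand and push it straight down through the access hole in the top of the blue-fronted drawer unit until the hidden latch lets go and the blue drawer springs out. Then put the pin back upright in its stand, down on its collar, and let go; leave the yellow drawer shut.

Things in the scene. Friction and masses are not known exactly. Their poses are not given: they have to be found in the camera images.
- release_pin: loose release pin, upright in its stand; origin at its tip (lower end), z up along the pin. Steel shaft 8 mm in diameter from the tip (z = 0) to z = 60 mm, steel collar 32 mm in diameter to z = 65 mm, round red handle 20 mm in diameter from z = 65 to 125 mm (grip it there, from above). About 80 g.
- pin_stand: fixed stand of the pin: grey block 52 x 52 mm, top face 68 mm above the table, on a dark foot plate 74 x 74 x 6 mm; origin on the table under its centre, z up. A vertical hole, 19 mm in diameter with a 3 mm chamfer, runs down its centre line; the pin hangs in it by its collar on the top face, tip 8 mm above the table.
- blue_unit_hole (a point): centre of the access hole at its mouth, in the white top (60 mm above the table) of the unit with the blue drawer front and a blue stripe along its top's front edge; point z up, x away from the drawer front. The unit is a fixed grey box, 140 deep (x), 104 wide, 60 mm high. The hole: vertical, 21 mm in diameter, 3 mm chamfer, on the middle line, 15 mm behind the box's middle.
- blue_unit_latch (a joint): downward travel of the hidden latch pad, m: 0 up, stop at 0.012. The pad, 34 mm across, lies 26 mm below the hole's mouth, centred under it; sprung (2 N at first, 6 N when it lets go, 8 N at its stop). It lets the drawer go at 7 to 8 mm, so with the pin's tip 33 to 34 mm below the mouth (38 mm at the stop), and springs up when the pin leaves.
- blue_unit_drawer (a joint): opening of the blue drawer, m: 0 shut and latched; a spring drives it towards the unit's front (-x of the unit) to its stop at 0.045 within about half a second when the latch lets go.
- yellow_unit_drawer (a joint): the same for the like unit beside it, with yellow front and stripe: 0 shut; it must stay shut. (All round stands fixed equipment: a tall microscope behind the pin stand and the nearer unit, from x = 0.52 m on, y = -0.06 to 0.18 m, 0.45 m high; a bench press to the left, beyond y = 0.33 m. Move the arm past in front of the microscope.)

How it is judged (in metres and radians):
On the way:
1. with the pin's tip inside the blue unit's access hole, more than 15 mm below its mouth, the blue drawer has sprung out by more than 20 mm (horizontal distance between release_pin and blue_unit_hole below 0.014 m and z of release_pin in the frame of blue_unit_hole below -0.015 m and value of joint blue_unit_drawer above 0.02 m), for 0.1 s.
At the end, for the whole second after the job is handed in: The blue drawer stands open (more than 35 mm), the yellow one is shut (less than 5 mm), and the pin is at rest in its stand: upright within 10 degrees, its tip within 12 mm of the stand's centre line and its collar within 5 mm of the stand's top face (value of joint blue_unit_drawer above 0.035 m and value of joint yellow_unit_drawer below 0.005 m and horizontal distance between release_pin and pin_stand below 0.012 m and z of release_pin in the frame of pin_stand below 0.013 m and angle between release_pin's own z axis and vertical below 0.17 rad and linear speed of release_pin below 0.02 m/s); the robot touches nothing.
It fails at once if the yellow drawer is ejected (value of joint yellow_unit_drawer above 0.01 m).
It also fails if it takes over 58 s, if anything falls off the work surface, if the arm or the gripper's body presses on something with over 40 N, if the wrist force passes 120 N, or if a joint passes its speed limit or range.

## Robot

A 6-joint arm with a two-finger parallel gripper is mounted at the origin on a cart in front of the work surface, level with it; the furniture and walls round the work are solid. World frame = base frame: x ahead of the robot, y to its left, z up, the work surface at z = 0. Lengths are in mm, angles in degrees, forces in N, time in s.
With the tool pointing down it reaches from about 300 to 850 mm from the base axis. Payload 4.2 kg.
Tool frame: the origin (TCP) lies at the very end of the fingers, on their centre line; the grasp point (between the pads) lies 19 mm behind it; z points along the fingers, y is the line along which they close (so a half turn about z gives the same grasp; the last joint's range is limited). The gripper opens to 91 mm and grips with 3 to 60 N. Pads are 32 mm wide; open, the fingers measure 118 mm over their backs; the gripper's body (76 mm by 178 mm) begins 60 mm behind the grasp point.
Start: joints at [-68.64, 18.312, 89.639, -0, 72.044, -1.146], TCP at [220.101, -531.224, 213.976] pointing down, gripper open.
Joint ranges: [-177.97, 177.97], [-48.28, 115.42], [12.27, 149.76], [-77.06, 257.06], [2.81, 150.46], [-146.56, 146.56]. Speed limits (degrees/s): [147.25, 147.25, 180, 180, 180, 180].

## Interface

Orientations are given as [roll, pitch, yaw] about the fixed x, y, z axes, in that order (R = Rz(yaw) Ry(pitch) Rx(roll)).
In Python, from workcell import env gives the robot as it stands.
- The arm moves only by the shell command python3 -m pendant 'ROWS' [FORCE]. ROWS is a JSON object of lists of equal length, an entry for each row: "translation": the shift along the tool's x, y, z in mm, a list of three; "roll": the turn about the tool's z in rad; "hand": the closure in counts, from 0 (fully open) to 255 (shut). In form: {"translation": [[dx, dy, dz], ...], "roll": [roll, ...], "hand": [hand, ...]}. A call has exactly 8 rows; each row shifts and turns the commanded pose from where the row before left it, along the tool's axes as they then stand; what a row does not reach is not made up. A row lasts 1/12 s, in which the tool goes at most 41.7 mm and 7.16 degrees, less where a joint would pass 70% of its speed; a pose out of reach is approached as far as the arm can. A call with a gripper value outside its range is refused whole. The fingers move at their own pace and stop on an object; FORCE is the grip in N (left out, the last holds). Time passes only in rows, so rows that do not move let the fingers close, or fill a call up. It gives the time, the measured TCP pose, the force, the opening and the grip force at its end, in the units of the state.
- env.state(): the state, without advancing time (a new reading comes with each control period).
- env.grab_frame(name): name is "side" or "top" or "wrist"; returns a dict with "frame" (420x560x3 uint8, red, green, blue), "z_map" (420x560 float32, mm along the optical axis (not along the pixel's ray), 0 where there is no reading), "fx", "fy", "cx", "cy" (pixels), "pose" (4x4, takes a point from camera to world coordinates). Camera axes: x right, y down, z forward; pixel columns grow to the right and rows downward; lengths in mm; the calibration is good to about 2 mm. The wrist camera is an equidistant fisheye: a pixel r from the principal point sees the ray r / f radians off the axis. A picture is of the moment at which its call begins.
- env.job_done(): hands the job in; it is judged then, once.
Trained networks look in a picture, given as the dict that the camera call returned (one of the last four; its "shot" number tells which), for a name from the list of things; names that differ only in an ending like _2 or _b are one class to them, and where a whole thing is asked for, a point or a joint stands for the part that bears it (a point fixed in the world has none). Each returns a list of dicts, best first, with "score" (0 to 1); they miss things now and then, are a little off and sometimes report something else, mostly with a low value. They report only what shows in the picture. A call takes as long as a camera call.
- env.recognise(picture, label): "rect" ([centre column, centre row, width, height] in pixels, round what is visible of it).
- env.regions_of(picture, label): "pixels" (420x560 bool, what is visible of it) and "rect" ([centre column, centre row, width, height] in pixels, round what is visible of it).
The state is a dict: "time_s": time; "qpos": joint angles; "qvel": joint speeds; "effort": joint torques, N m; "ee_pos": TCP position; "ee_rot": TCP orientation; "force": force on the tool from outside, world axes, zero at the start; "torque": the same for the moment, N m; "gripper_width": finger opening in mm; "gripper_force": force on a finger pad.
Only numpy, scipy, OpenCV 4.12 (cv2) and the standard library are available. Lean on these libraries where they do the work, as an engineer would, in place of code of your own. Each camera call takes 0.05 s, during which the arm holds its last target. There are 200 camera calls.

## Working session

There is one attempt and no reset: what is moved stays moved. The work goes in short steps, Python scripts to look and compute and a shell command to move; the robot and the scene stay as the last step left them, time stands still between calls to the robot, and variables do not carry over. Pictures are saved under pics/ and viewed, at most 10 in all, crops included, and the job is handed in when it is done.

```bash
mkdir -p pics; cat > h.py <<'E'
import numpy as np, cv2
from workcell import env
def save(p,n): cv2.imwrite('pics/'+n, cv2.cvtColor(p['frame'],cv2.COLOR_RGB2BGR))
def world(p,mask=None):
    z=p['z_map']; v,u=np.nonzero((z>0)&(mask if mask is not None else True))
    d=z[v,u]; c=np.stack([(u-p['cx'])/p['fx']*d,(v-p['cy'])/p['fy']*d,d,np.ones_like(d)])
    return (p['pose']@c)[:3].T,u,v
E
python3 - <<'E'
from h import *
s=env.state(); print({k:np.round(v,2) for k,v in s.items()})
for n in ['top','side']:
    p=env.grab_frame(n); save(p,n+'1.png'); np.savez('/tmp/'+n,**{k:p[k] for k in ['frame','z_map','fx','fy','cx','cy','pose']})
    print(n,p['fx'],p['cx'],p['cy'],np.round(p['pose'],3).tolist())
    for l in ['release_pin','pin_stand','blue_unit_drawer','yellow_unit_drawer']:
        for r in env.regions_of(p,l)[:2]:
            P,u,v=world(p,r['pixels']); 
            if len(P): print(l,round(r['score'],2),np.round(r['rect']),np.round(np.median(P,0)),np.round(np.percentile(P,[2,98],axis=0)).tolist())
E
ls
```

```text
{'time_s': np.float64(0.0), 'qpos': array([-68.64,  18.35,  89.71,  -0.  ,  72.04,  -1.15]), 'qvel': array([ 0.1 , -0.13,  0.02,  0.02,  0.02,  0.01]), 'effort': array([  0.  , -41.25, -23.2 ,   0.07,   0.05,  -0.  ]), 'ee_pos': array([ 219.92, -530.74,  213.11]), 'ee_rot': array([-179.9 ,   -0.  ,   22.51]), 'force': array([-0.41,  0.46,  0.23]), 'torque': array([-0.  ,  0.01, -0.02]), 'gripper_force': np.float64(0.0), 'gripper_width': np.float64(91.14)}
top 472.40694008953193 276.91837040771867 214.97860860512174 [[-0.019, -0.998, 0.062, 439.865], [-1.0, 0.02, 0.015, -63.588], [-0.016, -0.062, -0.998, 991.714], [0.0, 0.0, 0.0, 1.0]]
release_pin 0.5 [164. 253.  20.  19.] [425. 165.  97.] [[411.0, 157.0, 67.0], [439.0, 184.0, 135.0]]
pin_stand 0.82 [171. 254.  40.  43.] [430. 155.  37.] [[388.0, 132.0, 1.0], [466.0, 199.0, 71.0]]
blue_unit_drawer 0.42 [287. 296.  20.   4.] [338. -62.  46.] [[335.0, -79.0, 42.0], [340.0, -51.0, 49.0]]
blue_unit_drawer 0.29 [286. 259.  60.  80.] [409. -60.  60.] [[339.0, -112.0, 32.0], [479.0, -8.0, 63.0]]
side 537.178528610915 274.9000190345416 213.4479651972219 [[-0.998, -0.051, 0.042, 433.529], [-0.065, 0.627, -0.776, 810.656], [0.013, -0.777, -0.629, 732.02], [0.0, 0.0, 0.0, 1.0]]
release_pin 0.8 [299. 270.  22.  38.] [424. 179.  97.] [[411.0, 166.0, 70.0], [437.0, 186.0, 134.0]]
pin_stand 0.96 [299. 299.  50.  52.] [422. 194.  33.] [[387.0, 148.0, 1.0], [460.0, 211.0, 69.0]]
blue_unit_drawer 0.36 [347. 211.   1.   2.] [334. -56.  44.] [[332.0, -64.0, 43.0], [335.0, -54.0, 48.0]]
yellow_unit_drawer 0.45 [314. 216.  76.  60.] [408. -21.  58.] [[339.0, -108.0, 3.0], [477.0, -1.0, 62.0]]
yellow_unit_drawer 0.4 [286. 163.   5.  27.] [ 468. -237.   45.] [[463.0, -285.0, 21.0], [471.0, -198.0, 52.0]]
h.py
pics
```

View pics/top1.png

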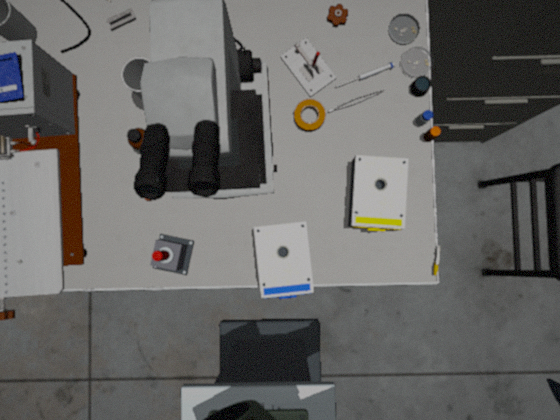

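View pics/side1.png

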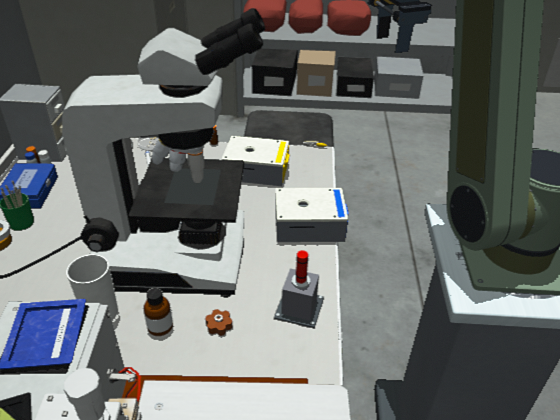

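The top view shows the pin (red handle) at about (160,255) in its stand at (172,254). The blue unit is at (284,260) with its hole at (283,252), and the yellow unit is at (380,192). The side view agrees: handle at (302,265), blue hole at (304,203). Next I'll measure these accurately.

```bash
cat > m.py <<'E'
from h import *
def rayplane(p,u,v,z):
    d=p['pose'][:3,:3]@np.array([(u-p['cx'])/p['fx'],(v-p['cy'])/p['fy'],1]); o=p['pose'][:3,3]; return o+d*(z-o[2])/d[2]
for n in ['top','side']:
    p=dict(np.load(f'/tmp/{n}.npz'))
    P,u,v=world(p); f=p['frame'][v,u].astype(int)
    near=lambda c,r:(np.hypot(P[:,0]-c[0],P[:,1]-c[1])<r)
    red=(f[:,0]>120)&(f[:,1]<70)&near((425,172),60)
    Q=P[red]; print(n,'red n',red.sum(),'med',Q.mean(0).round(1),np.percentile(Q,[1,99],axis=0).round(1).tolist())
    t=red&(P[:,2]>127); print(' handle top',t.sum(), P[t].mean(0).round(1), 'px',u[t].mean(),v[t].mean(), rayplane(p,u[t].mean(),v[t].mean(),133).round(1))
    s=near((425,172),60)&(abs(P[:,2]-68)<4); R=cv2.minAreaRect(P[s][:,:2].astype(np.float32)); print(' stand top',s.sum(),R)
    s=near((425,172),70)&(abs(P[:,2]-6)<3); R=cv2.minAreaRect(P[s][:,:2].astype(np.float32)); print(' foot',s.sum(),R)
    s=near((409,-60),110)&(abs(P[:,2]-60)<4); R=cv2.minAreaRect(P[s][:,:2].astype(np.float32)); print(' blue top',s.sum(),R)
    b=near((409,-60),110)&(f[:,2]>150)&(f[:,0]<90); print(' stripe',b.sum(),P[b].mean(0).round(1)); 
    hu,hv=(283,252) if n=='top' else (304,203)
    g=cv2.cvtColor(p['frame'],cv2.COLOR_RGB2GRAY)[hv-11:hv+12,hu-11:hu+12]; y,x=np.nonzero(g<130)
    c=(x.mean()+hu-11,y.mean()+hv-11); print(' hole',len(x),c,x.min(),x.max(),y.min(),y.max(),rayplane(p,*c,60).round(1))
E
python3 m.py
```

```text
top red n 78 med [424.3 169.5 132.6] [[415.9, 161.3, 128.5], [432.3, 178.2, 135.3]]
 handle top 78 [424.3 169.5 132.6] px 156.67948717948718 255.37179487179486 [424.3 169.4 133. ]
 stand top 483 ((425.14324951171875, 170.65765380859375), (52.845985412597656, 52.13323211669922), 77.30986022949219)
 foot 475 ((427.3614807128906, 165.61553955078125), (124.68910217285156, 131.6035614013672), 87.96649932861328)
 blue top 3620 ((411.7079772949219, -59.70585250854492), (140.19625854492188, 104.014892578125), 5.030839920043945)
 stripe 281 [351.8 -65.7  59.2]
 hole 97 (np.float64(282.680412371134), np.float64(251.5257731958763)) 6 16 5 16 [425.9 -59.6  60. ]
side red n 70 med [422.9 173.1 132.8] [[414.5, 164.0, 130.6], [430.8, 181.1, 135.1]]
 handle top 70 [422.9 173.1 132.8] px 301.8857142857143 254.37142857142857 [422.9 173.3 133. ]
 stand top 521 ((423.02069091796875, 171.74313354492188), (57.38795852661133, 52.338966369628906), 77.26875305175781)
 foot 510 ((423.2303161621094, 172.91415405273438), (112.3431396484375, 85.70745849609375), 88.58578491210938)
 blue top 2200 ((409.1390075683594, -59.08430480957031), (140.53138732910156, 111.44844818115234), 4.9402947425842285)
 stripe 151 [350.2 -61.6  59.9]
 hole 37 (np.float64(303.0), np.float64(203.6216216216216)) 6 14 9 14 [423.1 -54.8  60. ]
```

```bash
python3 -m pendant '{"translation": [[0,0,0],[0,0,0],[0,0,0],[0,0,0],[10,-35,0],[10,-35,0],[10,-35,0],[10,-35,0]], "roll": [0.0982,0.0982,0.0982,0.0982,0,0,0,0], "hand": [0,0,0,0,0,0,0,0]}'
```

```text
time_s: 1.17
ee_pos: [260.2, -389.8, 213.9]
ee_rot: [-180.0, -0.0, -0.1]
force: [0.3, -0.4, -0.5]
gripper_width: 91.2
gripper_force: 0.0
```

```bash
python3 -m pendant '{"translation": [[10,-35,0],[10,-35,0],[10,-35,0],[10,-35,0],[10,-35,0],[10,-35,0],[10,-35,0],[10,-35,0]], "roll": [0,0,0,0,0,0,0,0], "hand": [0,0,0,0,0,0,0,0]}'
python3 -m pendant '{"translation": [[10,-35,0],[10,-35,0],[10,-35,0],[10,-35,0],[10,-35,0],[10,-35,0],[10,-35,0],[13,-37,0]], "roll": [0,0,0,0,0,0,0,0], "hand": [0,0,0,0,0,0,0,0]}'
python3 - <<'E'
from h import *
print({k:np.round(v,2) for k,v in env.state().items() if k in('ee_pos','ee_rot','qpos')})
p=env.grab_frame('wrist'); save(p,'w1.png'); print(p['fx'],p['cx'],p['cy'],np.round(p['pose'],3).tolist())
E
```

```text
time_s: 1.83
ee_pos: [340.2, -109.6, 214.3]
ee_rot: [180.0, -0.1, -0.0]
force: [0.8, -0.7, 0.5]
gripper_width: 91.1
gripper_force: 0.0
time_s: 2.5
ee_pos: [422.8, 172.5, 214.2]
ee_rot: [180.0, -0.0, 0.0]
force: [-0.5, -1.0, -0.6]
gripper_width: 91.1
gripper_force: 0.0
{'qpos': array([ 2.0770e+01,  7.5800e+00,  1.0404e+02, -3.0000e-02,  6.8360e+01,
        1.1075e+02]), 'ee_pos': array([422.82, 172.55, 214.19]), 'ee_rot': array([ 1.7998e+02, -3.0000e-02,  3.0000e-02])}
325.19226210127806 281.28821178715424 205.34353725433616 [[-0.001, -0.958, -0.286, 504.209], [-1.0, 0.001, -0.001, 172.882], [0.001, 0.286, -0.958, 385.268], [0.0, 0.0, 0.0, 1.0]]
```

View pics/w1.png

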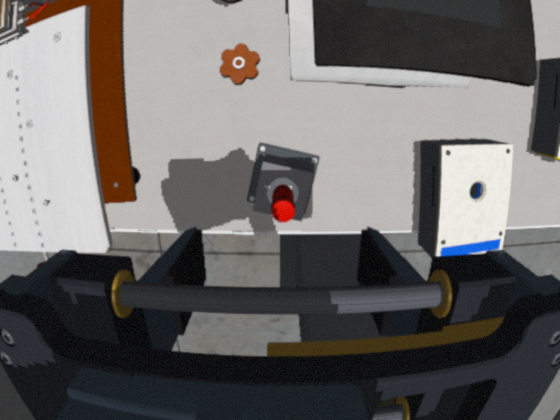

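The wrist view shows the pin handle end at about (284,210), centred left-right between the fingers, and the blue unit's hole at (477,190). I'll check the clearance of the wrist camera to the microscope and refine the pin and hole positions.

```bash
python3 - <<'E'
from h import *
p=dict(np.load('/tmp/top.npz')); P,u,v=world(p)
for a,b in [(-150,-50),(-50,0),(0,50),(50,100),(100,140),(140,200),(200,260)]:
    print(a,b,[(z,np.round(np.percentile(P[s,0],.5))) for z in (70,150,250,350,420) if (s:=(P[:,2]>z)&(P[:,1]>a)&(P[:,1]<b)&(P[:,0]>300)&((z>130)|(P[:,0]>480))).sum()>5])
w=env.grab_frame('wrist'); im=w['frame'].astype(int); T=w['pose']
def ray(u,v):
    x,y=(u-w['cx'])/w['fx'],(v-w['cy'])/w['fy']; r=np.hypot(x,y); s=np.sin(r)/r
    return T[:3,:3]@np.array([x*s,y*s,np.cos(r)])
def pl(u,v,z): d=ray(u,v); return (T[:3,3]+d*(z-T[2,3])/d[2]).round(1)
V,U=np.mgrid[:420,:560]
red=(im[...,0]>130)&(im[...,1]<70)&(abs(U-284)<25)&(abs(V-200)<35)
print('red',red.sum(),U[red].min(),U[red].max(),V[red].min(),V[red].max())
# points by depth
d=w['z_map']; x,y=(U-w['cx'])/w['fx'],(V-w['cy'])/w['fy']; r=np.hypot(x,y)+1e-9; t=np.tan(r)/r
W=np.stack([x*t*d,y*t*d,d],-1)@T[:3,:3].T+T[:3,3]
s=red&(W[...,2]>128)&(d>0); print('top',s.sum(),W[s].mean(0).round(1),pl(U[s].mean(),V[s].mean(),133),np.percentile(W[red&(d>0)],[1,99],axis=0).round(1).tolist())
s=(abs(W[...,2]-68)<4)&(np.hypot(W[...,0]-424,W[...,1]-171)<50)&(d>0);print('stand',cv2.minAreaRect(W[s][:,:2].astype(np.float32)))
s=(abs(W[...,2]-60)<4)&(np.hypot(W[...,0]-411,W[...,1]+60)<110)&(d>0);print('blue',cv2.minAreaRect(W[s][:,:2].astype(np.float32)))
g=im.sum(2)/3; h=(g<120)&(abs(U-477)<14)&(abs(V-190)<14); print('hole',h.sum(),pl(U[h].mean(),V[h].mean(),60))
E
```

```text
-150 -50 [(70, np.float64(795.0))]
-50 0 [(70, np.float64(541.0)), (150, np.float64(540.0))]
0 50 [(70, np.float64(501.0)), (150, np.float64(501.0)), (250, np.float64(500.0)), (350, np.float64(500.0)), (420, np.float64(499.0))]
50 100 [(70, np.float64(498.0)), (150, np.float64(498.0)), (250, np.float64(498.0)), (350, np.float64(498.0)), (420, np.float64(497.0))]
100 140 [(70, np.float64(500.0)), (150, np.float64(500.0)), (250, np.float64(499.0)), (350, np.float64(499.0)), (420, np.float64(498.0))]
140 200 [(70, np.float64(546.0)), (150, np.float64(544.0))]
200 260 [(70, np.float64(649.0))]
red 381 280 302 205 225
top 378 [424.6 171.3 133.2] [424.6 171.3 133. ] [[416.0, 162.6, 131.4], [432.9, 180.6, 134.9]]
stand ((423.808837890625, 171.11143493652344), (52.24071502685547, 52.63124084472656), 77.05313110351562)
blue ((413.3575134277344, -58.65207290649414), (133.9412078857422, 106.37540435791016), 4.826484680175781)
hole 159 [425.5 -55.9  60. ]
```

```bash
python3 -m pendant '{"translation": [[1.5,0,20],[0,0,25],[0,0,25],[0,0,25],[0,0,20],[0,0,14],[0,0,0],[0,0,0]], "roll": [0,0,0,0,0,0,0,0], "hand": [0,0,0,0,0,0,0,0]}' 40
python3 -m pendant '{"translation": [[0,0,0],[0,0,0],[0,0,0],[0,0,0],[0,0,0],[0,0,0],[0,0,0],[0,0,0]], "roll": [0,0,0,0,0,0,0,0], "hand": [240,240,240,240,240,240,240,240]}' 40
```

```text
time_s: 3.27
ee_pos: [424.3, 170.2, 84.8]
ee_rot: [180.0, 0.1, -0.0]
force: [1.2, 0.6, 0.1]
gripper_width: 91.4
gripper_force: 0.0
time_s: 3.93
ee_pos: [424.6, 170.8, 85.0]
ee_rot: [180.0, -0.0, 0.0]
force: [0.1, 0.3, -0.5]
gripper_width: 40.8
gripper_force: 0.0
```

```bash
python3 -m pendant '{"translation": [[0,0,0],[0,0,0],[0,0,0],[0,0,0],[0,0,0],[0,0,0],[0,0,0],[0,0,0]], "roll": [0,0,0,0,0,0,0,0], "hand": [255,255,255,255,255,255,255,255]}' 40
```

```text
time_s: 4.6
ee_pos: [424.6, 170.7, 84.9]
ee_rot: [180.0, 0.0, 0.0]
force: [-0.3, -0.6, -0.0]
gripper_width: 19.2
gripper_force: 40.0
```

```bash
python3 -m pendant '{"translation": [[0,0,-10],[0,0,-14],[0,0,-14],[0,0,-14],[0,0,-14],[0,0,-14],[0,0,-15],[0,0,-15]], "roll": [0,0,0,0,0,0,0,0], "hand": [255,255,255,255,255,255,255,255]}' 40
python3 -m pendant '{"translation": [[-15,0,0],[-25,0,0],[-25,15,0],[-5,30,0],[0,35,0],[0,35,0],[0,35,0],[0,35,0]], "roll": [0,0,0,0,0,0,0,0], "hand": [255,255,255,255,255,255,255,255]}'
python3 -m pendant '{"translation": [[10,30,0],[20,14,0],[20,0,0],[15,0,0],[6,0,0],[0,0,0],[0,0,0],[0,0,0]], "roll": [0,0,0,0,0,0,0,0], "hand": [255,255,255,255,255,255,255,255]}'
python3 - <<'E'
from h import *
for n in ('top','side'):
    p=env.grab_frame(n); save(p,n+'2.png')
    np.savez('/tmp/'+n,**{k:p[k] for k in ['frame','z_map','fx','fy','cx','cy','pose']})
    for r in env.regions_of(p,'release_pin')[:1]: print(n,r['score'],r['rect'])
p=env.grab_frame('wrist'); save(p,'w2.png')
a=cv2.imread('pics/side2.png')[130:290,200:420]; b=cv2.imread('pics/w2.png')
cv2.imwrite('pics/c2.png',np.vstack([cv2.resize(a,(550,400),interpolation=cv2.INTER_CUBIC)[:], cv2.resize(b,(550,412))])[:600] if 0 else np.hstack([cv2.resize(a,(440,320),interpolation=cv2.INTER_CUBIC),cv2.resize(b[100:420,100:460],(360,320))]))
E
```

```text
time_s: 5.27
ee_pos: [424.2, 170.6, 195.4]
ee_rot: [180.0, 0.0, 0.0]
force: [-0.0, 0.5, -1.8]
gripper_width: 19.3
gripper_force: 40.0
time_s: 5.93
ee_pos: [353.9, -15.6, 195.0]
ee_rot: [180.0, -0.0, 0.0]
force: [1.1, -0.1, -1.1]
gripper_width: 19.4
gripper_force: 40.0
time_s: 6.6
ee_pos: [424.4, -57.9, 194.7]
ee_rot: [-180.0, 0.1, 0.0]
force: [-0.8, 0.6, -1.1]
gripper_width: 19.3
gripper_force: 40.0
side 0.57 [306.9, 166.2, 12.1, 28.8]
```

View pics/c2.png

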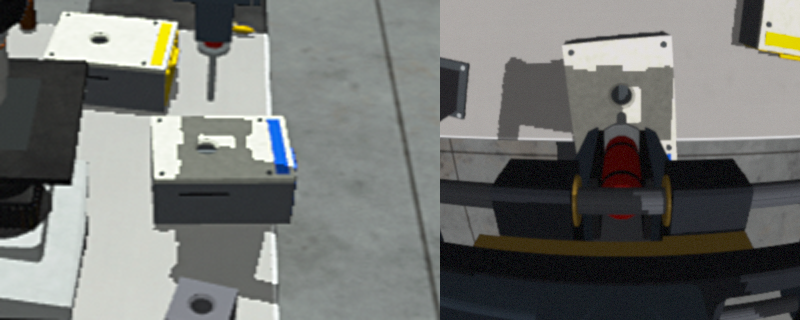

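The side crop shows the pin hanging vertically with its tip at about (305.5,179) in full-image pixels, behind and above the hole at (303,203.5). In the wrist crop the tip (620,115) and hole (621,96) share the same column. I'll check the tip's x and y numerically.

```bash
python3 - <<'E'
from h import *
p=dict(np.load('/tmp/side.npz')); P,u,v=world(p)
s=(P[:,2]>112)&(P[:,2]<172)&(np.hypot(P[:,0]-424,P[:,1]+58)<25)
for z in range(114,176,8):
    t=s&(abs(P[:,2]-z)<4)
    if t.any(): print(z,t.sum(),P[t].mean(0).round(1),u[t].mean().round(1),v[t].mean().round(1))
o=p['pose'][:3,3]
for u0,v0,z in [(305.5,179,118),(303,203.6,60)]:
    d=p['pose'][:3,:3]@np.array([(u0-p['cx'])/p['fx'],(v0-p['cy'])/p['fy'],1]); print((o+d*(z-o[2])/d[2]).round(1))
E
```

```text
114 1 [423.9 -56.8 117.5] 304.0 180.0
122 12 [423.1 -55.7 122.5] 304.5 178.2
130 13 [423.7 -55.4 130.2] 304.4 175.1
138 12 [423.7 -55.2 137.7] 304.6 172.0
146 16 [423.  -54.8 145.8] 305.1 168.7
154 13 [422.5 -55.  154.1] 305.6 165.1
162 15 [423.1 -54.6 162.1] 305.5 161.7
170 7 [424.1 -53.4 169.3] 305.1 158.9
[421.  -59.7 118. ]
[423.1 -54.9  60. ]
```

```bash
python3 -m pendant '{"translation": [[1,0,8],[0,0,12],[0,0,12],[0,0,12],[0,0,10],[0,0,8],[0,0,5],[0,0,0]], "roll": [0,0,0,0,0,0,0,0], "hand": [255,255,255,255,255,255,255,255]}' 45
python3 -m pendant '{"translation": [[0,0,3],[0,0,3],[0,0,3],[0,0,3],[0,0,3],[0,0,0],[0,0,0],[0,0,0]], "roll": [0,0,0,0,0,0,0,0], "hand": [255,255,255,255,255,255,255,255]}'
```

```text
time_s: 7.52
ee_pos: [425.8, -58.1, 126.8]
ee_rot: [-180.0, 0.1, 0.0]
force: [-0.6, -0.1, -0.9]
gripper_width: 19.7
gripper_force: 45.0
time_s: 8.18
ee_pos: [426.7, -58.2, 113.0]
ee_rot: [180.0, -0.0, -0.0]
force: [0.8, -0.0, -0.9]
gripper_width: 19.4
gripper_force: 45.0
```

```bash
python3 -m pendant '{"translation": [[0,0,3],[0,0,3],[0,0,3],[0,0,2],[0,0,0.5],[0,0,0],[0,0,0],[0,0,0]], "roll": [0,0,0,0,0,0,0,0], "hand": [255,255,255,255,255,255,255,255]}'
python3 -m pendant '{"translation": [[0,0,0],[0,0,0],[0,0,0],[0,0,0],[0,0,0],[0,0,0],[0,0,0],[0,0,0]], "roll": [0,0,0,0,0,0,0,0], "hand": [255,255,255,255,255,255,255,255]}'
python3 - <<'E'
from h import *
p=env.grab_frame('side'); save(p,'s3.png'); a=p['frame'][130:290,200:420,::-1]
cv2.imwrite('pics/s3c.png',cv2.resize(a,(550,400),interpolation=cv2.INTER_CUBIC))
P,u,v=world(p); f=p['frame'][v,u].astype(int); b=(f[:,2]>150)&(f[:,0]<90)&(abs(P[:,1]+60)<70)&(P[:,0]<370); print(b.sum(),np.percentile(P[b,0],[1,50,99]))
s=(abs(P[:,1]+60)<60)&(P[:,2]>5)&(P[:,2]<58)&(P[:,0]<400); print(np.percentile(P[s,0],[0,1,5]))
E
```

```text
time_s: 8.85
ee_pos: [427.2, -58.3, 101.8]
ee_rot: [180.0, -0.1, 0.0]
force: [0.2, 0.7, 5.0]
gripper_width: 19.7
gripper_force: 45.0
time_s: 9.52
ee_pos: [427.0, -58.3, 101.6]
ee_rot: [180.0, -0.1, 0.0]
force: [1.7, 0.1, 4.9]
gripper_width: 19.5
gripper_force: 45.0
343 [289.00193577 317.68642372 357.2751334 ]
[30.23133443 40.60313258 54.68024181]
```

View pics/s3c.png

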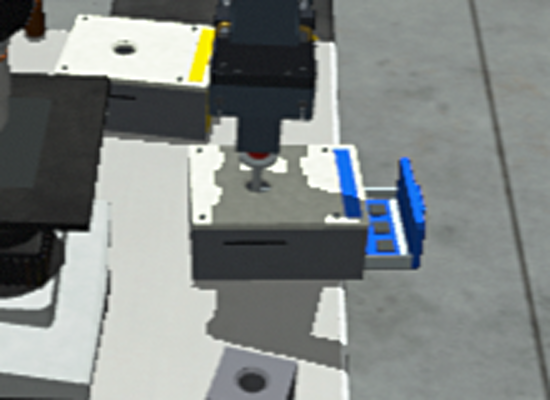

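The blue drawer is out about 45 mm: its front is at (410,215) in the crop, and x went from 335 to 289. The yellow drawer is shut and the pin is in the hole. Now I'll retract and go back the way I came.

```bash
python3 -m pendant '{"translation": [[0,0,-5.5],[0,0,-10],[0,0,-13],[0,0,-13],[0,0,-13],[0,0,-13],[0,0,-13],[0,0,-13]], "roll": [0,0,0,0,0,0,0,0], "hand": [255,255,255,255,255,255,255,255]}' 45
python3 -m pendant '{"translation": [[-12,0,0],[-20,0,0],[-20,-14,0],[-20,-30,0],[0,-35,0],[0,-35,0],[0,-35,0],[0,-35,0]], "roll": [0,0,0,0,0,0,0,0], "hand": [255,255,255,255,255,255,255,255]}'
python3 -m pendant '{"translation": [[5,-30,0],[25,-15,0],[25,0,0],[15,0,0],[0,0,0],[0,0,0],[0,0,0],[0,0,0]], "roll": [0,0,0,0,0,0,0,0], "hand": [255,255,255,255,255,255,255,255]}'
python3 - <<'E'
from h import *
print(env.state()['ee_pos'].round(1) if hasattr(env.state()['ee_pos'],'round') else env.state()['ee_pos'])
p=env.grab_frame('side'); P,u,v=world(p)
s=(P[:,2]>100)&(P[:,2]<190)&(np.hypot(P[:,0]-424,P[:,1]-171)<25)
for z in range(106,186,8):
    t=s&(abs(P[:,2]-z)<4)
    if t.any(): print(z,t.sum(),P[t].mean(0).round(1),P[t][:,2].min().round(1))
E
```

```text
time_s: 10.23
ee_pos: [424.1, -57.8, 194.3]
ee_rot: [-179.9, 0.4, -0.0]
force: [0.5, -0.9, -1.6]
gripper_width: 19.3
gripper_force: 45.0
time_s: 10.9
ee_pos: [351.3, 126.2, 193.5]
ee_rot: [179.9, 0.3, -0.0]
force: [0.8, -0.0, -1.0]
gripper_width: 19.4
gripper_force: 45.0
time_s: 11.57
ee_pos: [422.7, 170.1, 194.4]
ee_rot: [180.0, 0.1, -0.0]
force: [0.3, 0.6, -0.9]
gripper_width: 18.9
gripper_force: 45.0
[422.7 170.1 194.4]
114 1 [420.3 172.  117. ] 117.0
122 15 [420.9 172.9 122.2] 118.3
130 18 [420.9 173.  129.9] 126.0
138 18 [421.3 172.9 137.8] 134.3
146 17 [421.4 173.1 145.5] 142.1
154 16 [421.  172.7 153.7] 150.3
162 19 [420.6 173.2 161.6] 158.2
170 4 [421.4 174.8 167.3] 166.4
178 55 [422.1 180.4 180.3] 176.1
```

Tip height is unchanged, so the pin has not slipped. It sits about 2 mm short in x, so I'll correct that and insert.

```bash
python3 -m pendant '{"translation": [[2,-0.8,10],[0,0,14],[0,0,14],[0,0,12],[0,0,8],[0,0,5],[0,0,0],[0,0,0]], "roll": [0,0,0,0,0,0,0,0], "hand": [255,255,255,255,255,255,255,255]}' 45
python3 -m pendant '{"translation": [[0,0,8],[0,0,8],[0,0,8],[0,0,8],[0,0,6],[0,0,4],[0,0,3],[0,0,0]], "roll": [0,0,0,0,0,0,0,0], "hand": [255,255,255,255,255,255,255,255]}'
```

```text
time_s: 12.28
ee_pos: [426.7, 171.6, 132.0]
ee_rot: [180.0, -0.0, -0.0]
force: [1.0, 0.4, 0.1]
gripper_width: 19.3
gripper_force: 45.0
time_s: 12.95
ee_pos: [426.3, 171.5, 86.2]
ee_rot: [180.0, 0.1, -0.0]
force: [-0.4, -0.8, -0.8]
gripper_width: 19.3
gripper_force: 45.0
```

```bash
python3 -m pendant '{"translation": [[-1,0,0],[-0.5,0,0.5],[0,0,0.5],[0,0,0],[0,0,0],[0,0,0],[0,0,0],[0,0,0]], "roll": [0,0,0,0,0,0,0,0], "hand": [255,255,255,255,255,255,255,255]}' 45
python3 -m pendant '{"translation": [[0,0,0],[0,0,0],[0,0,0],[0,0,0],[0,0,0],[0,0,0],[0,0,0],[0,0,0]], "roll": [0,0,0,0,0,0,0,0], "hand": [200,180,160,140,120,100,90,80]}' 10
python3 -m pendant '{"translation": [[0,0,0],[0,0,0],[0,0,-10],[0,0,-20],[0,0,-25],[0,0,-25],[0,0,-25],[0,0,-20]], "roll": [0,0,0,0,0,0,0,0], "hand": [60,60,60,60,60,60,60,60]}'
python3 -m pendant '{"translation": [[-15,0,0],[-20,0,0],[-20,0,0],[-10,0,0],[0,0,0],[0,0,0],[0,0,0],[0,0,0]], "roll": [0,0,0,0,0,0,0,0], "hand": [60,60,60,60,60,60,60,60]}'
python3 - <<'E'
from h import *
p=env.grab_frame('side'); save(p,'s4.png'); a=p['frame'][130:350,200:420,::-1]
cv2.imwrite('pics/s4c.png',cv2.resize(a,(560,560),interpolation=cv2.INTER_CUBIC))
P,u,v=world(p); f=p['frame'][v,u].astype(int)
r=(f[:,0]>120)&(f[:,1]<70)&(np.hypot(P[:,0]-424,P[:,1]-171)<60); t=r&(P[:,2]>127); print(P[t].mean(0).round(1),np.percentile(P[r],[1,99],axis=0).round(1).tolist())
E
```

```text
time_s: 13.62
ee_pos: [425.2, 171.6, 86.0]
ee_rot: [180.0, -0.0, -0.0]
force: [-0.3, 0.0, -0.5]
gripper_width: 19.5
gripper_force: 45.0
time_s: 14.28
ee_pos: [425.1, 171.6, 85.9]
ee_rot: [180.0, -0.0, 0.0]
force: [-0.2, 0.9, 0.2]
gripper_width: 61.6
gripper_force: 0.0
time_s: 14.95
ee_pos: [425.4, 171.7, 212.8]
ee_rot: [-180.0, -0.1, 0.0]
force: [0.3, 0.2, 0.8]
gripper_width: 69.7
gripper_force: 0.0
time_s: 15.62
ee_pos: [361.2, 171.7, 210.9]
ee_rot: [180.0, -0.0, -0.0]
force: [-0.5, 0.0, 0.3]
gripper_width: 69.6
gripper_force: 0.0
[423.1 173.1 132.5] [[415.5, 163.4, 130.3], [430.8, 180.5, 134.5]]
```

View pics/s4c.png

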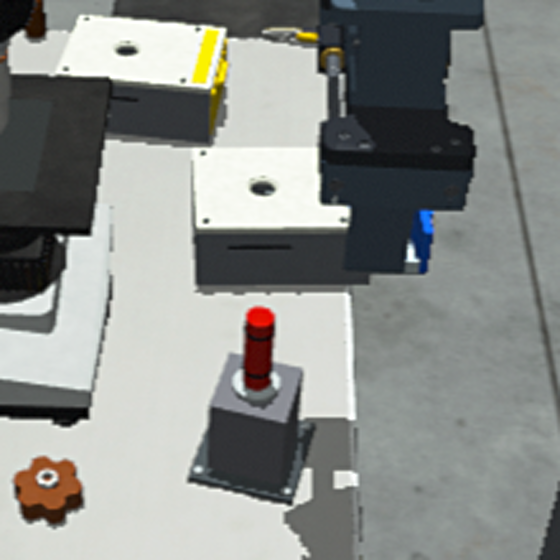

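The pin is upright on its collar in the stand: its top is at (260,318) in the crop, at the height it started from. The blue drawer is still out at (425,240), the yellow one is shut, and the gripper is clear of everything, so I'll hand in.

```bash
python3 -c "
from workcell import env
print(env.job_done())"
```

```text
the job is handed in; nothing more can be done
None
```

I handed the job in at about 16 s of the 58 s: the blue drawer sprang out about 45 mm, the yellow drawer stayed shut, and the pin is back upright on its collar in its stand with the gripper clear; no verdict came back.

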